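# Try the wide foot switch

### The arm

A 6-joint arm with a two-finger parallel gripper is mounted at the origin on a cart in front of the work surface, level with it; the furniture and walls round the work are solid. World frame = base frame: x ahead of the robot, y to its left, z up, the work surface at z = 0. Lengths are in m, angles in degrees, forces in N, time in s.
With the tool pointing down it reaches from about 0.275 to 0.85 m from the base axis. Payload 5.2 kg.
Tool frame: the origin (TCP) lies midway between the tips of the shut fingers; the grasp point (between the pads) lies 19 mm behind it; z points along the fingers, y is the direction in which the jaws open and shut (so a half turn about z gives the same grasp; the last joint's range is limited). The gripper opens to 85 mm and grips with 20 to 120 N. Pads are 22 mm wide; open, the fingers measure 114 mm over their backs; the gripper's body (76 mm by 85 mm) begins 54 mm behind the grasp point. The pads swing forward as they close: fully open they stand 13 mm farther back than shut.
Start: joints at [-84.271, 14.817, 87.949, -0, 77.235, -11.62], TCP at [0.164, -0.525, 0.202] pointing down, gripper open.
Joint ranges: [-179.93, 179.93], [-52.35, 119.4], [10.71, 147.94], [-69.91, 249.91], [12.55, 155.21], [-178.61, 178.61]. Speed limits (degrees/s): [147.25, 147.25, 180, 180, 180, 180].

### API

Orientations are given as [roll, pitch, yaw] about the fixed x, y, z axes, in that order (R = Rz(yaw) Ry(pitch) Rx(roll)).
In Python, from plant import status, imaging, env gives the robot as it stands. The module is installed in compiled form; this text tells all that it offers.
- The arm moves only by the tool arm_command, never from a script. Its argument "increments" is a list that holds one entry, the list of rows, each a list of 5 numbers: the opening in per cent of the stroke, from 0 (shut) to 100 (fully open), then the shift along the tool's x, y, z in cm, then the turn about the tool's z in rad. In form: [[[gripper, tx, ty, tz, twist], ...]]. A call has 1 to 10 rows; each row is the pose to reach, as a shift and turn from the pose commanded when the call began, along the tool's axes at that moment; what a row does not reach only later rows make up. A row lasts 1/8 s, in which the tool goes at most 62.5 mm and 10.7 degrees, less where a joint would pass 70% of its speed; a pose out of reach is approached as far as the arm can. A call with a gripper value outside its range is refused whole. The fingers move at their own pace and stop on an object; the grip force is fixed at half the most. Time passes only in rows, so rows that repeat a pose let the fingers close. It gives the time, the measured TCP pose, the force and the opening at its end, in the units of the state.
- status.get_state(): the state, without advancing time (a new reading comes with each control period).
- imaging.snapshot(name): name is "scene" or "side" or "wrist"; returns (picture, depth): 400x640x3 uint8, red, green, blue; 400x640 float32, m along the optical axis (not along the pixel's ray), 0 where there is no reading.
- imaging.camera_params(name): a dict with "fx", "fy", "cx", "cy" (pixels), "rvec" (rotation vector, rad) and "tvec" (3), from world to camera coordinates, as OpenCV has them; the wrist camera has in their place "T_tool_cam" (4x4, takes a point from camera to tool coordinates, whose origin is the TCP and whose axes are the flange's). Camera axes: x right, y down, z forward; pixel columns grow to the right and rows downward; lengths in m; the calibration is good to about 2 mm. The wrist camera is an equidistant fisheye: a pixel r from the principal point sees the ray r / f radians off the axis. A picture is of the moment at which its call begins: read the wrist's pose just before it. camera_params takes no time and is no camera call.
- env.job_done(): hands the job in, once; it reports no verdict.
The state is a dict: "time": time; "joint_positions": joint angles; "qvel": joint speeds; "effort": joint torques, N m; "position": TCP position; "tcp_rot": TCP orientation; "wrist_force": force on the tool from outside, world axes, zero at the start; "ft_torque": the same for the moment, N m; "width": finger opening in m.
Only numpy, scipy, OpenCV 4.12 (cv2) and the standard library are available. Lean on these libraries where they do the work, as an engineer would, in place of code of your own. Each camera call takes 0.05 s, during which the arm holds its last target. There are 200 camera calls.

### The job

Two cordless foot switches of the bench dispenser have been put up on the desk for a check before they go on the floor. Press the treadle of the one with the wide treadle right down to its stop, keep it down for about a second, then let it spring fully back up. Do not press the narrow one.

Things in the scene. Friction and masses are not known exactly. Their poses are not given: they have to be found in the camera images.
- wide_pad (a point): Middle of the ribbed black rubber tread (66 mm long) on top of the WIDE treadle, at its raised far end: where to press. 112 mm from the hinge, on the centre line; 68 mm above the desk at rest, 35 mm at the stop (and 7 mm farther from the hinge). x points along the treadle from hinge to free end (tilted up 0.30 rad at rest, level at the stop), y left along the hinge, z out of the tread.
- wide_treadle (a joint): Angle of the wide treadle, an aluminium plate 152 x 90 x 8 mm hinged at its end near the robot on a grey base plate (175 x 120 x 12 mm, turned up to 0.3 rad, fixed to the desk). 0 = at rest, up; grows as it is pressed; 0.30 = rigid stop. The spring asks about 3 N at the tread to start, 7 N at the stop, and lifts the treadle when let go.
- narrow_pad (a point): The same point on the NARROW foot switch, which is to be left alone: same build, length and height, but its treadle is only 40 mm wide and its base 70 mm. The two stand side by side, one left and one right of the middle, either way round, the two points more than 0.2 m apart.
- narrow_treadle (a joint): Angle of the narrow treadle, rad: 0 at rest (up), 0.30 at its stop.

How it is judged (in metres and radians):
On the way:
1. the wide treadle is pressed down to its stop (beyond 0.26 of 0.30 rad) and kept there for half a second (value of joint wide_treadle above 0.26 rad), for 0.5 s.
At the end, for the whole second after the job is handed in: After the press, the wide treadle has sprung back up (within 0.04 rad of rest) and the narrow treadle is up as well (within 0.04 rad of rest) (value of joint each of wide_treadle, narrow_treadle below 0.04 rad); the robot touches nothing.
It fails at once if the narrow treadle is pressed (more than 0.08 rad) (value of joint narrow_treadle above 0.08 rad).
It also fails if it takes over 32 s, if anything falls off the work surface, if the arm or the gripper's body presses on something with over 40 N, if the wrist force passes 120 N, or if a joint passes its speed limit or range.

## Working session

There is one attempt and no reset: what is moved stays moved. The work goes in short steps, Python scripts to look and compute and a tool call to move; the robot and the scene stay as the last step left them, time stands still between calls to the robot, and variables do not carry over. Pictures are saved under pics/ and viewed, about 8 in all and at most 12, crops included, and the job is handed in when it is done.

Besides the shell and the picture viewer there is one more tool, called after "Call:" by a JSON object that holds its "fn" and its "kwargs", one argument or row to a line. arm_command: Moves the arm, as the interface text tells. Its arguments: {"type":"object","properties":{"increments":{"type":"array"}},"required":["increments"]}

```bash
mkdir -p pics
cat > h.py <<'E'
import numpy as np, cv2
from plant import status, imaging, env
def snap(n,f):
    p,d=imaging.snapshot(n); cv2.imwrite(f'pics/{f}.png',p[:,:,::-1]); np.save(f'pics/{f}.npy',d); return p,d
def cloud(n,d):
    c=imaging.camera_params(n); R=cv2.Rodrigues(np.array(c['rvec'],float))[0]; t=np.array(c['tvec'],float).ravel()
    v,u=np.mgrid[0:400,0:640]
    P=np.stack([(u-c['cx'])/c['fx']*d,(v-c['cy'])/c['fy']*d,d],-1)
    return (P-t)@R
E
python3 - <<'E'
from h import *
s=status.get_state(); print({k:np.round(s[k],3) for k in ('time','position','tcp_rot','width','wrist_force')})
for n in('scene','side'):
    p,d=snap(n,n+'0'); P=cloud(n,d); np.save(f'pics/{n}P.npy',P)
a=cv2.imread('pics/scene0.png');b=cv2.imread('pics/side0.png')
cv2.imwrite('pics/both.png',cv2.resize(np.vstack([a,b]),(480,600)))
E
```

```text
{'time': np.float64(0.0), 'position': array([ 0.164, -0.524,  0.201]), 'tcp_rot': array([-1.79897e+02, -2.10000e-02,  1.73500e+01]), 'width': np.float64(0.085), 'wrist_force': array([ 0.006, -0.243,  0.087])}
```

View pics/scene0.png

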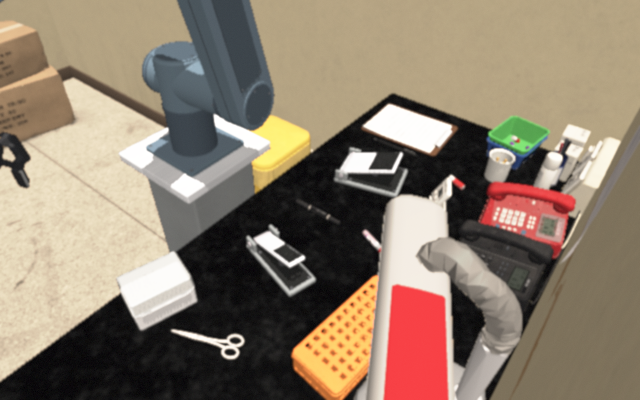

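View pics/side0.png

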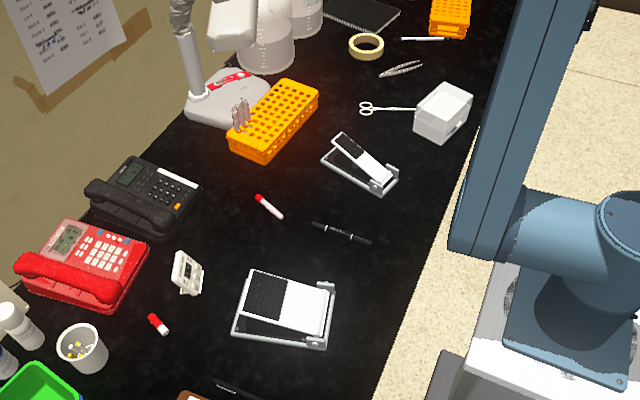

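The scene view shows the wide switch at about (370,170) and the narrow one at (280,262). The side view shows the wide one at (285,308), with its black tread around (265,295), and the narrow one at (360,165). I'll enlarge the wide one in both views.

Run:
```python
from h import *
a=cv2.imread('pics/side0.png')[260:360,220:350];b=cv2.imread('pics/scene0.png')[140:205,325:420]
cv2.imwrite('pics/c1.png',cv2.resize(a,None,fx=6,fy=6,interpolation=cv2.INTER_CUBIC)[:600])
cv2.imwrite('pics/c2.png',cv2.resize(b,None,fx=8,fy=8,interpolation=cv2.INTER_CUBIC))
P=np.load('pics/sideP.npy')
for u,v in [(265,293),(265,285),(250,290),(305,305),(300,290),(295,320),(325,340),(330,290),(352,150),(375,172)]: print(u,v,P[v,u].round(3))
P=np.load('pics/sceneP.npy'); print()
for u,v in [(385,162),(392,160),(355,160),(370,160),(285,252)]: print(u,v,P[v,u].round(3))
```

```text
265 293 [0.507 0.213 0.065]
265 285 [0.514 0.201 0.07 ]
250 290 [0.531 0.223 0.074]
305 305 [0.439 0.193 0.041]
300 290 [0.459 0.172 0.046]
295 320 [0.441 0.229 0.046]
325 340 [0.38  0.237 0.036]
330 290 [0.415 0.137 0.021]
352 150 [ 0.503 -0.178  0.066]
375 172 [ 0.441 -0.161  0.039]

385 162 [0.516 0.208 0.068]
392 160 [0.529 0.221 0.072]
355 160 [0.43  0.199 0.038]
370 160 [0.471 0.21  0.051]
285 252 [ 0.514 -0.188  0.063]
```

View pics/c1.png

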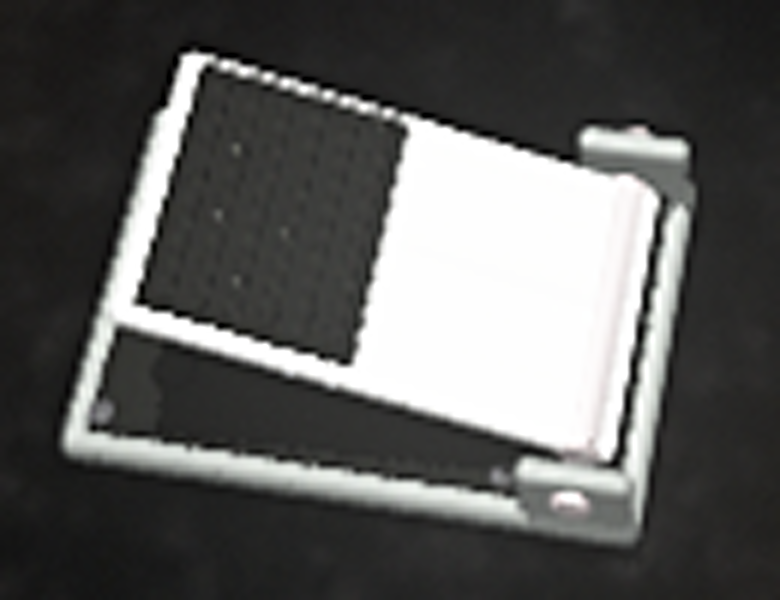

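View pics/c2.png

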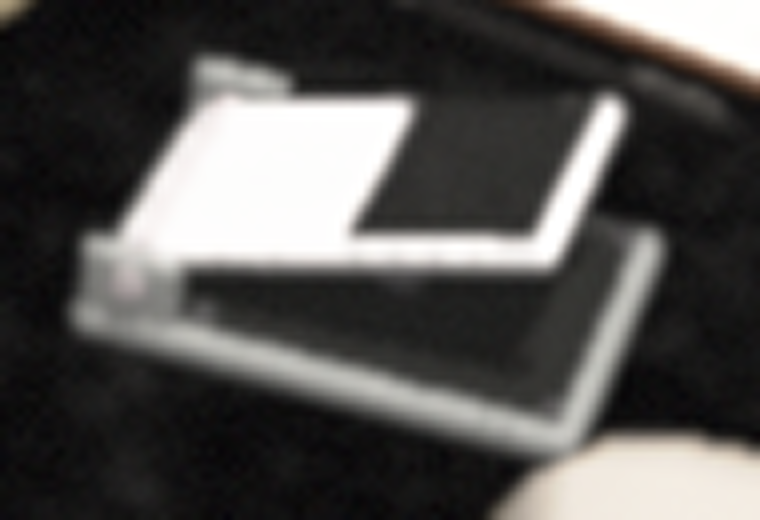

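The crops show the tread corners, which put the tread centre at about (265.7,295.5) in the side view and (384.4,160.8) in the scene view. Next I triangulate that point and check it against depth.

Run:
```python
from h import *
def pm(n):
    c=imaging.camera_params(n); K=np.array([[c['fx'],0,c['cx']],[0,c['fy'],c['cy']],[0,0,1]])
    return K@np.c_[cv2.Rodrigues(np.array(c['rvec'],float))[0],np.array(c['tvec'],float).reshape(3)]
# order: side A hinge-left.. tread corners: near-robot-right, far-right, far-left, near-left
sd=np.array([(408,125),(198,65),(140,302),(352,362)])/6+[220,260]
sc=np.array([(352,235),(535,235),(597,97),(415,97)])/8+[325,140]
X=cv2.triangulatePoints(pm('side'),pm('scene'),sd.T,sc.T); X=(X[:3]/X[3]).T
print(X.round(4),'\nmid',X.mean(0).round(4)); x=X[1]+X[2]-X[0]-X[3]; x/=2
print('len',np.linalg.norm(x),'width',np.linalg.norm(X[1]-X[2]),np.linalg.norm(X[0]-X[3]),'yaw',np.degrees(np.arctan2(x[1],x[0])),'tilt',np.arctan2(x[2],np.hypot(*x[:2])))
P=np.load('pics/sideP.npy'); m=np.zeros((400,640),np.uint8); cv2.fillConvexPoly(m,np.int32(np.round(sd)),1); m=cv2.erode(m,np.ones((3,3)))
Q=P[m>0]; print('depth mid',Q.mean(0).round(4)); n=np.linalg.svd(Q-Q.mean(0))[2][2]; n*=np.sign(n[2]); print('plane tilt',np.arccos(n[2]),'yaw',np.degrees(np.arctan2(-n[1],-n[0])))
```

```text
[[0.4884 0.1696 0.0533]
 [0.5477 0.186  0.0723]
 [0.5248 0.2623 0.0728]
 [0.4661 0.2463 0.0549]] 
mid [0.5068 0.216  0.0633]
len 0.06392279070144193 width 0.07963282999288444 0.07986481281733246 yaw 15.393791295474932 tilt 0.2931848001161223
depth mid [0.5025 0.2186 0.0696]
plane tilt 1.5661760964071236 yaw -146.7876913270818
```

Triangulation gives the pad at about (0.507, 0.216, 0.065) with yaw 15.4° and tilt 0.29. The tread measures 64 mm long and 80 mm wide, which matches the text. I'll shut the gripper and go over it at z≈0.2.

Call:
{"fn": "arm_command", "kwargs": {
  "increments": [
    [[0,3.9,-4.3,0,0],[0,7.8,-8.6,0,0],[0,11.7,-12.9,0,0],[0,15.6,-17.2,0,0],[0,19.5,-21.5,0,0],[0,23.4,-25.8,0,0],[0,27.3,-30.1,0,0],[0,31.2,-34.4,0,0],[0,35.1,-38.7,0,0],[0,39,-43,0,0]]
  ]
}}

```text
time: 1.35
position: [0.4084, 0.0037, 0.2016]
tcp_rot: [180.0, -0.0, 17.4]
wrist_force: [1.4, -1.4, 0.2]
width: -0.0002
```

Call:
{"fn": "arm_command", "kwargs": {
  "increments": [
    [[0,4,-4.3,0,0],[0,8,-8.7,0,0],[0,12,-13,1,0],[0,15.8,-17.4,3,0],[0,15.8,-17.4,5,0],[0,15.8,-17.4,7,0],[0,15.8,-17.4,9,0],[0,15.8,-17.4,9,0],[0,15.8,-17.4,9,0]]
  ]
}}

```text
time: 2.48
position: [0.5073, 0.215, 0.1121]
tcp_rot: [180.0, -0.0, 17.3]
wrist_force: [-0.5, 1.3, 0.2]
width: -0.0003
```

Run:
```python
from h import *
p,d=snap('side','s1'); q,_=snap('scene','s2')
a=cv2.resize(cv2.imread('pics/s1.png')[200:360,180:360],None,fx=3,fy=3,interpolation=2)
b=cv2.resize(cv2.imread('pics/s2.png')[80:210,320:410],None,fx=3,fy=3,interpolation=2)
b=cv2.copyMakeBorder(b,0,90,0,0,0); cv2.imwrite('pics/c3.png',np.hstack([a,b])[:, :800])
```

```text
(no output)
```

View pics/c3.png

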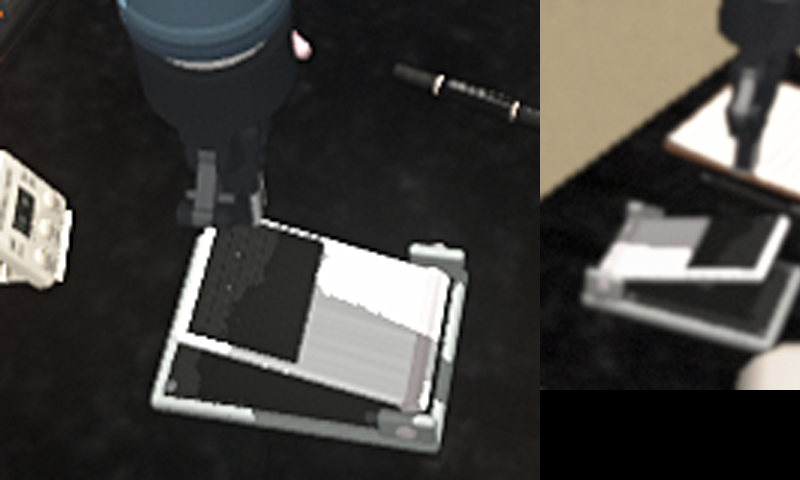

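The fingertips stand above the tread, with the tip at about (225,220) in the left crop and the tread just below it. This fits the aim. I'll press down gradually to z≈0.042.

Call:
{"fn": "arm_command", "kwargs": {
  "increments": [
    [[0,0,0,2,0],[0,0,0,3.5,0],[0,0,0,4.5,0],[0,0.2,0,5.2,0],[0,0.4,0,5.9,0],[0,0.5,0,6.5,0],[0,0.6,0,7.0,0],[0,0.6,0,7.0,0]]
  ]
}}

```text
time: 3.58
position: [0.5125, 0.2167, 0.0412]
tcp_rot: [-180.0, 0.0, 17.3]
wrist_force: [0.2, 0.3, -0.2]
width: -0.0002
```

Call:
{"fn": "arm_command", "kwargs": {
  "increments": [
    [[0,0,0,0.2,0],[0,0,0,0.4,0],[0,0,0,0.4,0]]
  ]
}}

```text
time: 3.95
position: [0.5136, 0.217, 0.0382]
tcp_rot: [180.0, -0.1, 17.3]
wrist_force: [1.3, 1.3, 3.6]
width: -0.0
```

Call:
{"fn": "arm_command", "kwargs": {
  "increments": [
    [[0,0,0,0.2,0],[0,0,0,0.3,0],[0,0,0,0.3,0]]
  ]
}}

```text
time: 4.32
position: [0.513, 0.2168, 0.0347]
tcp_rot: [180.0, -0.0, 17.3]
wrist_force: [1.4, 0.4, 3.8]
width: 0.0002
```

The force is lower than I expected at this height: 3–4 N looks like first contact, not the stop. I'll look before going on.

Run:
```python
from h import *
F=[]
for i in range(4):
    p,d=snap('side','s3'); s=status.get_state(); print(np.round(s['wrist_force'],1),np.round(s['position'],4))
snap('scene','s4')
a=cv2.resize(cv2.imread('pics/s3.png')[220:360,200:350],None,fx=3.4,fy=3.4,interpolation=2)
b=cv2.resize(cv2.imread('pics/s4.png')[110:210,325:410],None,fx=3.4,fy=3.4,interpolation=2)
b=cv2.copyMakeBorder(b,0,a.shape[0]-b.shape[0],0,0,0); cv2.imwrite('pics/c4.png',np.hstack([a,b])[:, :800])
```

```text
[1.7 0.1 4.6] [0.513  0.2168 0.0347]
[1.7 0.8 4.3] [0.513  0.2168 0.0347]
[ 1.7 -0.1  3.6] [0.513  0.2168 0.0347]
[1.7 0.1 4.2] [0.5129 0.2167 0.0347]
```

View pics/c4.png

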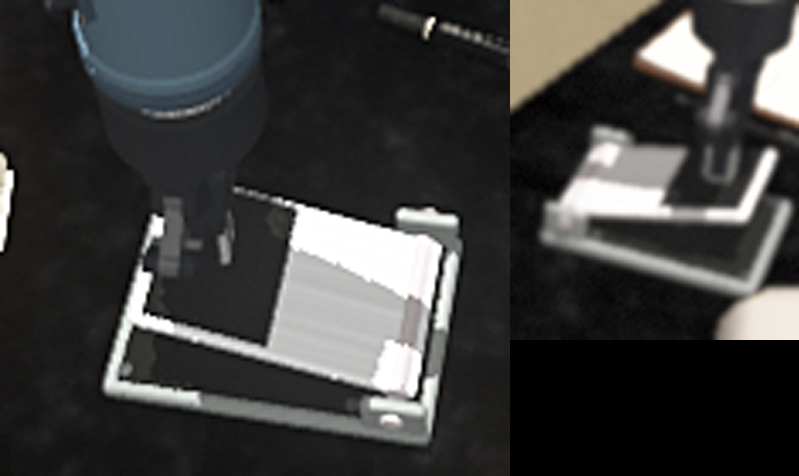

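The treadle's far-left corner is still at side pixel (239,313), so it hasn't moved, although the TCP reads z=0.035. I'll check desk height, tip position and forward kinematics.

Run:
```python
from h import *
s=status.get_state(); print(np.round(s['joint_positions'],2),np.round(s['effort'],1), np.round(s['ft_torque'],2))
for n,f in(('side','s3'),('scene','s4')):
    c=imaging.camera_params(n); P=cloud(n,np.load(f'pics/{f}.npy'))
    for X in ([.513,.217,.035],[.513,.217,.068],[.513,.217,.1]):
        u=cv2.projectPoints(np.array([X]),np.array(c['rvec'],float),np.array(c['tvec'],float),np.array([[c['fx'],0,c['cx']],[0,c['fy'],c['cy']],[0,0,1.]]),None)[0].ravel(); print(n,X,u.round(1))
    print('rod/desk', [P[v,u].round(3) for u,v in ([(220,260),(345,235)] if n=='side' else [(300,160),(320,230)])])
P=cloud('side',np.load('pics/s3.npy'))
for v in range(270,304,4): print(v,[tuple(P[v,u].round(3)) for u in (250,254,258,262,266,270)])
```

```text
[11.43 24.97 98.93 -0.   56.08 84.08] [  0.3 -46.2 -20.6   0.    0.7  -0. ] [ 0.   -0.34  0.03]
side [0.513, 0.217, 0.035] [262.7 301.9]
side [0.513, 0.217, 0.068] [261.  292.9]
side [0.513, 0.217, 0.1] [259.3 283.7]
rod/desk [array([0.647, 0.156, 0.002]), array([0.441, 0.005, 0.015])]
scene [0.513, 0.217, 0.035] [384.2 169.7]
scene [0.513, 0.217, 0.068] [385.6 159.8]
scene [0.513, 0.217, 0.1] [387.1 149.9]
rod/desk [array([ 0.282,  0.144, -0.   ]), array([ 0.494, -0.039, -0.003])]
270 [(np.float64(0.498), np.float64(0.251), np.float64(0.205)), (np.float64(0.227), np.float64(0.58), np.float64(0.871)), (np.float64(0.488), np.float64(0.246), np.float64(0.203)), (np.float64(0.484), np.float64(0.241), np.float64(0.198)), (np.float64(0.489), np.float64(0.225), np.float64(0.172)), (np.float64(0.546), np.float64(0.134), np.float64(-0.001))]
274 [(np.float64(0.501), np.float64(0.25), np.float64(0.19)), (np.float64(0.494), np.float64(0.249), np.float64(0.192)), (np.float64(0.492), np.float64(0.242), np.float64(0.183)), (np.float64(0.493), np.float64(0.231), np.float64(0.165)), (np.float64(0.4
[... 1901 characters left out ...]
4(0.492), np.float64(0.273), np.float64(0.158)), (np.float64(0.486), np.float64(0.27), np.float64(0.159)), (np.float64(0.482), np.float64(0.266), np.float64(0.154)), (np.float64(0.507), np.float64(0.224), np.float64(0.066)), (np.float64(0.503), np.float64(0.219), np.float64(0.061)), (np.float64(0.497), np.float64(0.215), np.float64(0.059))]
302 [(np.float64(0.522), np.float64(0.24), np.float64(0.067)), (np.float64(0.515), np.float64(0.238), np.float64(0.069)), (np.float64(0.511), np.float64(0.233), np.float64(0.063)), (np.float64(0.504), np.float64(0.231), np.float64(0.065)), (np.float64(0.499), np.float64(0.225), np.float64(0.059)), (np.float64(0.494), np.float64(0.221), np.float64(0.056))]
```

Depth shows the fingertips on the tread at z≈0.066 while the state reads 0.035. The hover picture had the same offset, so the reported height is about 30 mm too low against the cameras. In xy they agree within about 6 mm. I'll now press relative to contact (reported ≈0.039), expecting the stop at a reported 0.005–0.008, and use the force as a guard.

Call:
{"fn": "arm_command", "kwargs": {
  "increments": [
    [[0,0.1,0,0.5,0],[0,0.2,0,1.0,0],[0,0.3,0,1.5,0],[0,0.4,0,2.0,0],[0,0.4,0,2.0,0]]
  ]
}}

```text
time: 5.2
position: [0.517, 0.2179, 0.0143]
tcp_rot: [180.0, -0.0, 17.3]
wrist_force: [2.5, -0.4, 6.0]
width: -0.0003
```

Call:
{"fn": "arm_command", "kwargs": {
  "increments": [
    [[0,0.0,0,0.2,0],[0,0.1,0,0.4,0],[0,0.1,0,0.5,0],[0,0.1,0,0.5,0]]
  ]
}}

```text
time: 5.7
position: [0.5175, 0.2181, 0.0095]
tcp_rot: [180.0, 0.0, 17.4]
wrist_force: [2.4, 0.3, 4.8]
width: -0.0003
```

Call:
{"fn": "arm_command", "kwargs": {
  "increments": [
    [[0,0,0,0.1,0],[0,0,0,0.2,0],[0,0,0,0.2,0]]
  ]
}}

```text
time: 6.08
position: [0.5177, 0.2181, 0.0076]
tcp_rot: [180.0, -0.0, 17.3]
wrist_force: [0.7, -0.8, 6.1]
width: 0.0
```

Call:
{"fn": "arm_command", "kwargs": {
  "increments": [
    [[0,0,0,0.1,0],[0,0,0,0.2,0],[0,0,0,0.2,0]]
  ]
}}

```text
time: 6.45
position: [0.5179, 0.2182, 0.0057]
tcp_rot: [180.0, -0.0, 17.3]
wrist_force: [3.5, -0.7, 6.7]
width: 0.0003
```

No stop yet; I'll keep going in 1 mm steps.

Call:
{"fn": "arm_command", "kwargs": {
  "increments": [
    [[0,0,0,0.1,0],[0,0,0,0.1,0]]
  ]
}}

```text
time: 6.7
position: [0.518, 0.2182, 0.005]
tcp_rot: [180.0, -0.0, 17.4]
wrist_force: [-0.0, -0.2, 7.6]
width: 0.0
```

Call:
{"fn": "arm_command", "kwargs": {
  "increments": [
    [[0,0,0,0.1,0],[0,0,0,0.1,0]]
  ]
}}

```text
time: 6.95
position: [0.518, 0.2182, 0.0047]
tcp_rot: [180.0, -0.1, 17.4]
wrist_force: [-0.5, -1.0, 15.0]
width: 0.0
```

Run:
```python
from h import *
p,d=snap('side','s5'); s=status.get_state(); print(np.round(s['wrist_force'],1),np.round(s['position'],4),s['time']); snap('scene','s6')
a=cv2.resize(cv2.imread('pics/s5.png')[220:360,200:350],None,fx=3.4,fy=3.4,interpolation=2)
b=cv2.resize(cv2.imread('pics/s6.png')[110:210,325:410],None,fx=3.4,fy=3.4,interpolation=2)
b=cv2.copyMakeBorder(b,0,a.shape[0]-b.shape[0],0,0,0); cv2.imwrite('pics/c5.png',np.hstack([a,b])[:, :800])
P=cloud('side',d)
for u,v in [(278,300),(275,305),(270,310),(300,290),(300,310)]: print(u,v,P[v-1:v+2,u-1:u+2].reshape(-1,3).mean(0).round(4))
```

```text
[-0.6 -0.9 14.5] [0.518  0.2182 0.0047] 7.0
278 300 [0.4888 0.2033 0.0378]
275 305 [0.4895 0.2139 0.0365]
270 310 [0.4927 0.2267 0.0372]
300 290 [0.4629 0.1661 0.0333]
300 310 [0.4451 0.2024 0.0329]
```

View pics/c5.png

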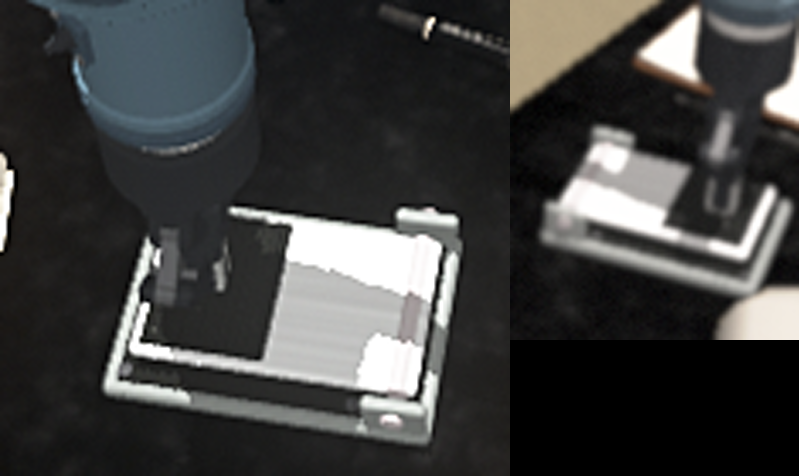

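The treadle is level: depth gives a tread height of about 0.036, its edge is at crop (135,350), and the force jumped to 15 N with no further travel. So this is the stop. I'll hold for 1.25 s, then rise slowly and lift clear.

Call:
{"fn": "arm_command", "kwargs": {
  "increments": [
    [[0,0,0,0.05,0],[0,0,0,0.05,0],[0,0,0,0.05,0],[0,0,0,0.05,0],[0,0,0,0.05,0],[0,0,0,0.05,0],[0,0,0,0.05,0],[0,0,0,0.05,0],[0,0,0,0.05,0],[0,0,0,0.05,0]]
  ]
}}

```text
time: 8.3
position: [0.518, 0.2182, 0.0046]
tcp_rot: [180.0, -0.1, 17.4]
wrist_force: [-1.5, -0.7, 17.6]
width: -0.0002
```

Call:
{"fn": "arm_command", "kwargs": {
  "increments": [
    [[0,-0.2,0,-1,0],[0,-0.4,0,-2,0],[0,-0.6,0,-3,0],[0,-0.6,0,-4,0],[0,-0.6,0,-6,0],[0,-0.6,0,-9,0],[0,-0.6,0,-12,0],[0,-0.6,0,-15,0],[0,-0.6,0,-15,0],[0,-0.6,0,-15,0]]
  ]
}}

```text
time: 9.55
position: [0.5104, 0.2162, 0.1516]
tcp_rot: [-180.0, 0.2, 17.3]
wrist_force: [-0.2, 0.5, -0.4]
width: 0.0002
```

Run:
```python
from h import *
p,d=snap('side','s7'); s=status.get_state(); print(np.round(s['wrist_force'],1),np.round(s['position'],4),s['time'])
P=cloud('side',d); d0=np.load('pics/side0.npy'); P0=np.load('pics/sideP.npy')
for u,v in [(265,298),(275,300),(270,310),(260,305),(352,150),(355,155)]: print(u,v,P0[v-1:v+2,u-1:u+2].reshape(-1,3).mean(0).round(4),P[v-1:v+2,u-1:u+2].reshape(-1,3).mean(0).round(4))
cv2.imwrite('pics/c6.png',p[100:360,180:420,::-1].repeat(2,0).repeat(2,1))
```

```text
[ 0.8 -0.4 -0.2] [0.5103 0.2162 0.1513] 9.6
265 298 [0.5026 0.2218 0.0656] [0.5022 0.2224 0.0668]
275 300 [0.4862 0.2162 0.0614] [0.4862 0.2162 0.0615]
270 310 [0.4846 0.2375 0.0628] [0.4842 0.238  0.0639]
260 305 [0.503  0.2387 0.0685] [0.5029 0.2388 0.0687]
352 150 [ 0.5039 -0.1798  0.0635] [ 0.5037 -0.1793  0.0641]
355 155 [ 0.4932 -0.1717  0.0599] [ 0.4936 -0.1726  0.059 ]
```

View pics/c6.png

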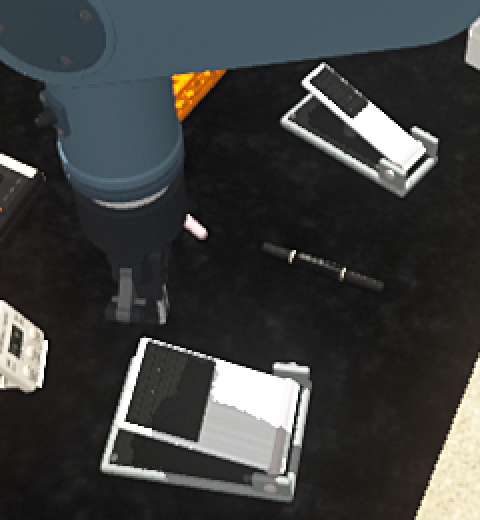

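Both treadles are up at their original heights, the wide one around (165,390) and the narrow one around (350,110) in the crop, and the gripper is clear of both.

```bash
python3 -c "
from plant import env; env.job_done()"
```

```text
the job is handed in; nothing more can be done
```

I pressed the wide foot switch down to its stop with shut fingers, held it there for about 1.4 s, let it spring back and handed the job in at about 9.6 s.

- **Press:** at the stop the tread measured level at about 36 mm. The force jumped from about 7 N to 15–18 N with no further travel.
- **After release:** both treadles measured within about 1 mm of their starting heights, the gripper was well clear, and the wrist force was about zero. The narrow switch was never approached.
- **Disagreement:** the robot's reported TCP height read about 30 mm lower than the fingertips measured in the cameras, and contact confirmed the camera value. I therefore pressed relative to contact, with force as the guard. I did not find the cause of the offset.
- **Failed check:** a plane fit to the tread's depth readings gave a nonsense tilt. I used the triangulated corners instead, which matched the stated sizes.

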